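Open the test kiln to its lid stop and load a prop

ROBOT

A 6-joint arm with a two-finger parallel gripper is mounted at the origin on a cart in front of the work surface, level with it; the furniture and walls round the work are solid. World frame = base frame: x ahead of the robot, y to its left, z up, the work surface at z = 0. Lengths are in m, angles in rad, forces in N, time in s.
With the tool pointing down it reaches from about 0.3 to 0.775 m from the base axis. Payload 14.6 kg.
Tool frame: the origin (TCP) lies at the very end of the fingers, on their centre line; the grasp point (between the pads) lies 19 mm behind it; z points along the fingers, y is the line along which they close (so a half turn about z gives the same grasp; the last joint's range is limited). The gripper opens to 94 mm and grips with 3 to 60 N. Pads are 16 mm wide; open, the fingers measure 119 mm over their backs; the gripper's body (75 mm by 177 mm) begins 78 mm behind the grasp point.
Start: joints at [-1.36, 0.3, 1.521, -0, 1.321, -0.067], TCP at [0.151, -0.529, 0.205] pointing down, gripper open.
Joint ranges: [-3.03, 3.03], [-0.79, 2.21], [0.23, 2.52], [-1.04, 4.18], [0, 3.07], [-2.55, 2.55]. Speed limits (rad/s): [2.22, 2.22, 2.57, 3.14, 3.14, 3.14].

INTERFACE

Orientations are given as [roll, pitch, yaw] about the fixed x, y, z axes, in that order (R = Rz(yaw) Ry(pitch) Rx(roll)).
In Python, from station import ctrl gives the robot as it stands.
- The arm moves only by the shell command python3 -m pendant 'ROWS' [OPENING] [FORCE]. ROWS is JSON, a list of rows, each a list of 2 entries, a list of its own where there are three numbers: the shift along the world's x, y, z in cm, then the turn about the world's z in rad. A call has 1 to 20 rows; each row shifts and turns the commanded pose from where the row before left it; what a row does not reach is not made up. A row lasts 1/12 s, in which the tool goes at most 41.7 mm and 7.16 degrees, less where a joint would pass 70% of its speed; a pose out of reach is approached as far as the arm can. A call is refused whole if a number of a shift passes 4.17 or a number of a turn 0.125, either way. A call with a gripper value outside its range is refused whole. OPENING is the opening, from 0 (shut) to 1 (fully open), set as the call begins (- or left out, the last holds). The fingers move at their own pace and stop on an object; FORCE is the grip in N (left out, the last holds). Time passes only in rows, so rows that do not move let the fingers close. It gives the time, the measured TCP pose, the force, the opening and the grip force at its end, in the units of the state.
- ctrl.get_obs(): the state, without advancing time (a new reading comes with each control period).
- ctrl.camera(name): name is "scene" or "top" or "wrist"; returns a dict with "color" (384x512x3 uint8, red, green, blue), "intrinsics" (3x3 intrinsics, pixels), "camera_from_world" (4x4, takes a point from world to camera coordinates). Camera axes: x right, y down, z forward; pixel columns grow to the right and rows downward; lengths in m; the calibration is good to about 2 mm. A picture is of the moment at which its call begins. There is no depth.
- ctrl.hand_in(): hands the job in; it is judged then, once.
The state is a dict: "time_s": time; "qpos": joint angles; "joint_vel": joint speeds; "tau": joint torques, N m; "ee_pos": TCP position; "eef_rot": TCP orientation; "force": force on the tool from outside, world axes, zero at the start; "moment": the same for the moment, N m; "grip_width": finger opening in m; "grip_force": force on a finger pad.
Only numpy, scipy, OpenCV 4.12 (cv2) and the standard library are available. Lean on these libraries where they do the work, as an engineer would, in place of code of your own. Each camera call takes 0.05 s, during which the arm holds its last target. There are 200 camera calls.

TASK

Lift the lid of the small blue test kiln, swing it back until it meets the rubber-ended stop behind it, and press it home there, firmly but gently (about 8 N at the stop, never more than 20 N) for about half a second, then leave it resting open. Then stand the tall square kiln prop upright in the middle of the kiln's chamber; set it down, do not drop it. Leave the other two props where they are, and do not push on the stop itself.

Things in the scene. Friction and masses are not known exactly. Their poses are not given: they have to be found in the camera images.
- kiln: small blue top-loading test kiln, 140 x 180 x 90 mm without its lid, fixed to the bench; origin at the centre of its underside, z up, x points from the handle side (front, with the black control panel) to the hinge side. The hinge line runs along the kiln's y at x = +70 mm, z = 90 mm.
- kiln_lid (a joint): lid angle in rad: 0 shut, 1.571 upright, growing as it swings back from the handle side. Free hinge: the lid (140 x 180 x 22 mm, 0.4 to 0.65 kg, underside in the hinge plane) falls shut from below 1.57 and back onto the stop from above. It meets the stop somewhere between 1.78 and 2.06, different every time; no listed pose tells where.
- kiln_lid_handle (a point): middle of the lid's wooden handle bar: round, 12 mm thick, 84 mm clear length along the kiln's y, held 42 mm in front of the lid's front edge by two thin arms. Lid shut: 101 mm above the bench. It swings about the hinge line, 182 mm from it along the lid and 11 mm off the hinge plane on the top-face side. Pinch it from above across the kiln's x; it turns in the fingers as the lid swings.
- stop_stand: fixed aluminium post, 18 mm square, 217 mm high, behind the kiln; origin under it on the bench, x as the kiln's. A locked screw with a springy black rubber ball end (18 mm, yields 1 mm per 4 N) points at the lid (-x), 198 mm up, reaching 34 to 60 mm from the post's axis, unmeasured: feel for it. It meets the lid's top face about 125 mm from the hinge, so a push at the handle acts there 1.5 times as strong.
- kiln_chamber (a point): centre of the chamber's floor, 35 mm above the bench; axes as the kiln's. The chamber is 110 mm along the kiln's x and 150 mm along its y, 55 mm deep to the rim, open on top when the lid is up.
- prop_2: the tall square kiln prop, beige ceramic, 28 x 28 x 50 mm, 60 g, standing; origin at the centre of its underside, z up, side faces square to its x and y. This one goes into the kiln.
- prop_1: round beige kiln prop with a bore, 31 mm diameter, 40 mm high, standing; origin at the centre of its underside. Stays where it is.
- prop_0: short square beige kiln prop, 28 x 28 x 25 mm; origin at the centre of its underside. Stays where it is.
Mind the look-alikes: they are no part of the job. Leave any green or yellow look-alike of the prop_2 alone.

How it is judged:
On the way, in this order (a step that is already met when the one before it is completed fails the run):
1. the lid is pressed back against its stop with more than 4 N for 0.4 s, the fingers off the stop stand (contact force between stop_stand and anything else above 4 N and contact force between the fingers and stop_stand below 0.5 N and value of joint kiln_lid above 1.7 rad), for 0.4 s.
2. the tall square prop stands in the chamber, the lid still open (horizontal distance between prop_2 and kiln_chamber below 0.03 m and z of prop_2 in the frame of kiln_chamber below 0.006 m and angle between prop_2's own z axis and vertical below 0.15 rad and value of joint kiln_lid above 1.7 rad), for 0.2 s.
At the end, for the whole second after the job is handed in: The lid rests open on its stop (angle above 1.7 rad, touching the stop); the tall square prop stands at rest on the chamber floor, upright within 0.15 rad, its axis within 30 mm of the chamber's centre; the robot has let go (all of step 2 and contact force between stop_stand and anything else above 0.1 N and linear speed of prop_2 below 0.02 m/s).
It fails at once if the stop is pushed or struck with more than 20 N (contact force between stop_stand and anything else above 20 N).
It fails at once if the robot's fingers push on the stop stand with more than 3 N (contact force between the fingers and stop_stand above 3 N).
It fails at once if the tall square prop is dropped into the kiln (faster than 0.5 m/s over the chamber) (horizontal distance between prop_2 and kiln_chamber below 0.06 m and z of prop_2 in the frame of kiln_chamber below 0.06 m and linear speed of prop_2 above 0.5 m/s).
It fails at once if one of the other two props is moved by more than 30 mm (distance of any of prop_1, prop_0 from where it was at the start of the episode above 0.03 m).
It also fails if it takes over 72 s, if anything falls off the work surface, if the arm or the gripper's body presses on something with over 40 N, if the wrist force passes 120 N, or if a joint passes its speed limit or range.

## Working session

There is one attempt and no reset: what is moved stays moved. The work goes in short steps, Python scripts to look and compute and a shell command to move; the robot and the scene stay as the last step left them, time stands still between calls to the robot, and variables do not carry over. Pictures are saved under pics/ and viewed, at most 10 in all, crops included, and the job is handed in when it is done.

```bash
mkdir -p pics; python3 - <<'E'
from station import ctrl
import cv2,numpy as np
for n in("scene","top"):
    c=ctrl.camera(n); cv2.imwrite(f"pics/{n}0.png",cv2.resize(c["color"][:,:,::-1],(800,600),interpolation=cv2.INTER_CUBIC))
    np.savez(f"pics/{n}0.npz",**c); print(n,c["intrinsics"].tolist(),np.round(c["camera_from_world"],3).tolist())
o=ctrl.get_obs();print(o)
E
```

```text
scene [[463.4570453467704, 0.0, 247.76438145411447], [0.0, 463.4570453467704, 200.71652247506876], [0.0, 0.0, 1.0]] [[0.841, -0.54, -0.0, -0.546], [-0.4, -0.622, -0.673, 0.189], [0.364, 0.567, -0.739, 1.02], [0.0, 0.0, 0.0, 1.0]]
top [[469.05225722428713, 0.0, 259.55256524721005], [0.0, 469.05225722428713, 190.49967052159286], [0.0, 0.0, 1.0]] [[-0.012, -1.0, -0.019, -0.13], [-0.995, 0.013, -0.1, 0.568], [0.1, 0.018, -0.995, 1.235], [0.0, 0.0, 0.0, 1.0]]
{'time_s': 0.1, 'qpos': array([-1.35962630e+00,  3.00377762e-01,  1.52153780e+00, -1.67819940e-05,
        1.32069350e+00, -6.66275055e-02]), 'joint_vel': array([-0.00047491, -0.00123933,  0.00121043, -0.00076042,  0.00057103,
       -0.00028294]), 'tau': array([ 1.73706288e-03, -5.32647014e+01, -3.53284407e+01,  7.09739747e-02,
        2.35082069e-02, -4.96342091e-05]), 'ee_pos': array([ 0.15075861, -0.52868299,  0.20495583]), 'eef_rot': array([-3.14057741e+00, -5.14516548e-05,  2.77801670e-01]), 'force': array([0.54633958, 0.0219961 , 0.01393009]), 'moment': array([-0.02425663, -0.02804773, -0.03513016]), 'grip_force': 0.0, 'grip_width': 0.09430041025415739}
```

View pics/scene0.png

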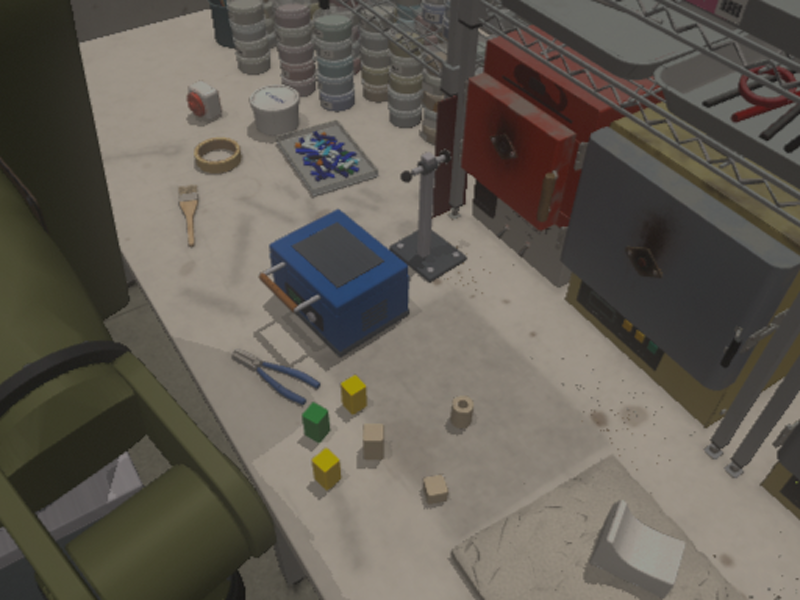

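View pics/top0.png

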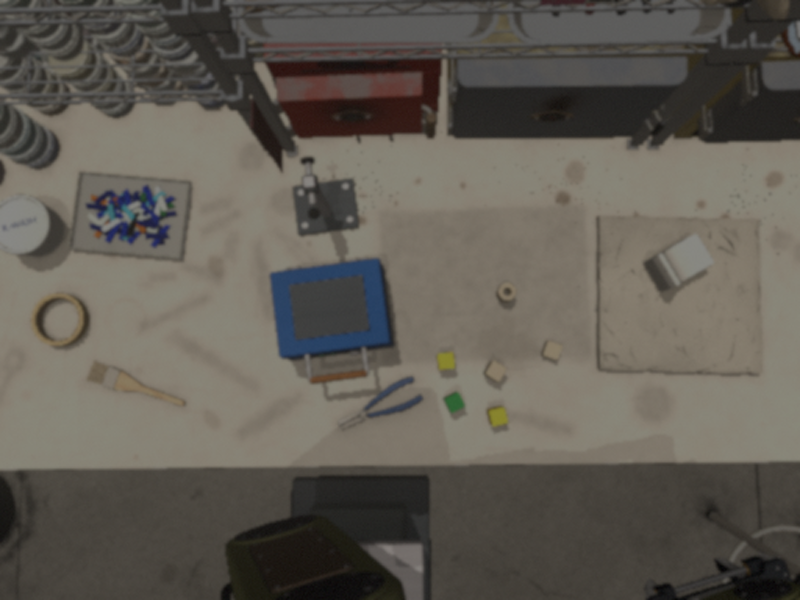

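Scene view: the kiln is at about (340,280), with its handle running (262,275)–(300,309). The tall beige prop's top is at (373,429), with yellow and green blocks beside it. The short prop is at (435,488), the round one at (461,411), and the stop post at (425,210) with its ball at (406,176).
Top view: lid corners (271,271), (381,259), (392,346), (281,357). Handle (310,381)–(367,375), prop_2 top about (496,371).

```bash
cat > h.py <<'E'
import numpy as np,cv2
def bp(c,uv,z,s=1.5625):
    K=c["intrinsics"];T=c["camera_from_world"];R=T[:3,:3];C=-R.T@T[:3,3]
    d=R.T@np.linalg.solve(K,[(uv[0]+.5)/s-.5,(uv[1]+.5)/s-.5,1]); return C+d*(z-C[2])/d[2]
def pj(c,p):
    q=c["camera_from_world"][:3]@np.append(p,1);q=c["intrinsics"]@q;return q[:2]/q[2]
E
python3 - <<'E'
from h import *
t=np.load("pics/top0.npz");s=np.load("pics/scene0.npz")
for n,c,z,L in[("lid top",t,.112,[(271,271),(381,259),(392,346),(281,357)]),("lid sc",s,.112,[(270,248),(338,213),(407,266),(337,308)]),
 ("handle t",t,.101,[(310,381),(367,375)]),("handle s",s,.101,[(262,275),(300,309)]),("prop2 t",t,.05,[(496,371)]),("prop2 s",s,.05,[(373,429)]),
 ("green/yel t",t,.05,[(455,402),(447,361),(498,416)]),("p0,p1",t,.03,[(552,351),(507,292)]),("post",t,.21,[(311,183)]),("ball s",s,.198,[(406,176)]),("ball t",t,.198,[(314,212)])]:
    P=np.array([bp(c,u,z)[:2] for u in L]);print(n,P.round(4).tolist(),P.mean(0).round(4),np.arctan2(*(P[1]-P[0])[::-1]).round(3) if len(P)>1 else"")
# kiln prop_2 orientation crop
cv2.imwrite("pics/crop.png",cv2.resize(np.hstack([t["color"][210:290,270:370],s["color"][230:330,190:315][:80,:100]])[:,:,::-1],None,fx=4,fy=4,interpolation=cv2.INTER_CUBIC))
E
```

```text
lid top [[0.6041, 0.0787], [0.6211, -0.0994], [0.4806, -0.1159], [0.4653, 0.0617]] [ 0.5428 -0.0187] -1.476
lid sc [[0.4631, 0.0518], [0.5954, 0.0677], [0.6211, -0.0981], [0.4872, -0.1161]] [ 0.5417 -0.0237] 0.12
handle t [[0.4265, 0.0169], [0.435, -0.0748]] [ 0.4308 -0.029 ] -1.478
handle s [[0.4297, 0.015], [0.4452, -0.0793]] [ 0.4374 -0.0322] -1.408
prop2 t [[0.439, -0.2869]] [ 0.439  -0.2869] 
prop2 s [[0.4423, -0.2848]] [ 0.4423 -0.2848] 
green/yel t [[0.3885, -0.2176], [0.4566, -0.2054], [0.3647, -0.2884]] [ 0.4032 -0.2371] 0.176
p0,p1 [[0.4717, -0.3847], [0.5735, -0.311]] [ 0.5226 -0.3478] 0.626
post [[0.7225, -0.0005]] [ 7.225e-01 -5.000e-04] 
ball s [[0.6799, -0.0043]] [ 0.6799 -0.0043] 
ball t [[0.6809, -0.0033]] [ 0.6809 -0.0033]
```

View pics/crop.png

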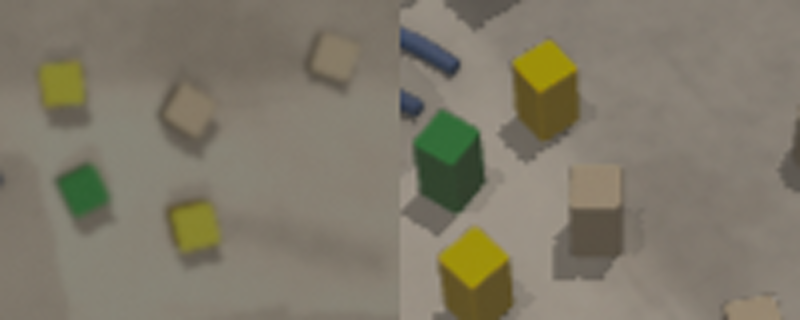

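The crop shows the tall beige prop turned about -0.6 rad from world x, with its faces square to the scene image. The kiln is at about (0.5425, -0.021), yaw about 0.10, which puts the handle at about (0.431, -0.031). Next I move above the handle.

```bash
python3 -m pendant '[[[2,3.55,0],0.1],[[2,3.55,0],0.1],[[2,3.55,0],0.1],[[2,3.55,0],0.1],[[2,3.55,0],0.1],[[2,3.55,0],0.1],[[2,3.55,0],0.1],[[2,3.55,0],0.1],[[2,3.55,0],0.1],[[2,3.55,0],0.1],[[2,3.55,0],0.1],[[2,3.55,0],0.1],[[2,3.55,0],0.1],[[2,3.55,0],0.1],[[0,0,0],0],[[0,0,0],0]]' 0.4
python3 - <<'E'
from station import ctrl
from h import *
s=np.load("pics/scene0.npz");t=np.load("pics/top0.npz")
print("pole base",bp(s,(455,212),0)[:2],bp(t,(285,155),0)[:2],"post base",bp(s,(424,252),.005)[:2],bp(t,(325,207),.005)[:2])
c=ctrl.camera("wrist");np.savez("pics/w1.npz",**c);print(c["camera_from_world"].round(3).tolist())
cv2.imwrite("pics/w1.png",c["color"][:,:,::-1])
E
```

```text
time_s: 1.43
ee_pos: [0.431, -0.0304, 0.205]
eef_rot: [-3.141, -0.0, 1.681]
force: [-0.4, 0.2, 0.4]
grip_width: 0.0378
grip_force: 0.0
pole base [0.84545953 0.07054203] [0.83017475 0.07768756] post base [0.72995613 0.00668274] [0.73261246 0.00493764]
[[0.994, 0.109, -0.0, -0.425], [0.105, -0.956, 0.274, -0.103], [0.03, -0.272, -0.962, 0.37], [0.0, 0.0, 0.0, 1.0]]
```

View pics/w1.png

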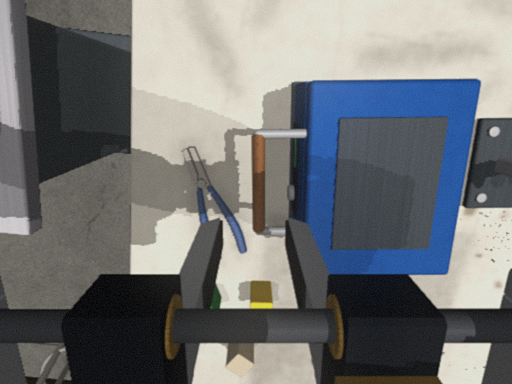

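The wrist view shows the handle as a brown bar from (258,135) to (259,232), with its arms at both ends and the lid's front edge at column ~308. The lid spans columns 310–478 and rows 80–273.

```bash
python3 - <<'E'
from h import *
c=np.load("pics/w1.npz")
P=np.array([bp(c,u,.101,1) for u in[(258,135),(259,232)]])[:,:2];print(P,P.mean(0),np.arctan2(*(P[0]-P[1])[::-1])-np.pi/2)
L=np.array([bp(c,u,.112,1) for u in[(308,82),(479,80),(453,273),(315,273)]])[:,:2];print(L,L.mean(0))
E
```

```text
[[ 0.4299361   0.0155485 ]
 [ 0.44128929 -0.07594064]] [ 0.4356127  -0.03019607] 0.12346212857162375
[[ 0.46493676  0.06346353]
 [ 0.60151959  0.08000781]
 [ 0.62947007 -0.09297975]
 [ 0.49853424 -0.10739499]] [ 0.54861516 -0.01422585]
```

```bash
python3 -m pendant '[[[0.15,0,-3],0.005],[[0.15,0,-3],0],[[0,0,-3],0],[[0,0,-2],0],[[0,0,-0.8],0],[[0,0,0],0],[[0,0,0],0]]' 0.4 && python3 -m pendant '[[[0,0,0],0],[[0,0,0],0],[[0,0,0],0],[[0,0,0],0],[[0,0,0],0],[[0,0,0],0]]' 0 20
```

```text
time_s: 2.07
ee_pos: [0.434, -0.0327, 0.0883]
eef_rot: [3.141, 0.0, 1.681]
force: [0.5, 0.1, 1.1]
grip_width: 0.0376
grip_force: 0.0
time_s: 2.57
ee_pos: [0.4353, -0.0319, 0.0882]
eef_rot: [3.138, 0.001, 1.683]
force: [8.8, 1.8, -1.9]
grip_width: 0.0115
grip_force: 20.0
```

```bash
cat > arc.py <<'E'
import numpy as np
def arc(a,b,n,yaw=.115,r=.1823):
    f=np.linspace(a,b,n+1)+.0604; u=-100*r*np.cos(f); z=100*r*np.sin(f)
    P=np.c_[u*np.cos(yaw),u*np.sin(yaw),z].round(2); return np.diff(P,axis=0).round(2).tolist()
E
python3 -c "
from arc import *
print(arc(0,.75,7));print(arc(.75,1.6,8))"
```

```text
[[0.22, 0.03, 1.94], [0.43, 0.05, 1.9], [0.62, 0.07, 1.85], [0.82, 0.09, 1.77], [1.0, 0.12, 1.67], [1.18, 0.13, 1.56], [1.33, 0.16, 1.42]]
[[1.46, 0.17, 1.26], [1.59, 0.18, 1.09], [1.69, 0.2, 0.92], [1.78, 0.2, 0.73], [1.85, 0.21, 0.54], [1.89, 0.22, 0.34], [1.92, 0.23, 0.14], [1.92, 0.22, -0.07]]
```

```bash
python3 -m pendant '[[[0.13,0.03,0],0],[[0.17,0.02,1.93],0],[[0.38,0.04,1.9],0],[[0.58,0.07,1.85],0],[[0.77,0.09,1.78],0]]'
```

```text
time_s: 2.98
ee_pos: [0.4573, -0.0291, 0.1637]
eef_rot: [3.133, 0.001, 1.683]
force: [40.3, 3.8, -25.9]
grip_width: 0.0118
grip_force: 20.0
```

```bash
python3 -m pendant '[[[0,0,0],0],[[0,0,0],0],[[0,0,0],0]]'
```

```text
time_s: 3.23
ee_pos: [0.457, -0.0292, 0.1625]
eef_rot: [3.134, 0.001, 1.683]
force: [26.4, 2.2, -16.5]
grip_width: 0.0117
grip_force: 20.0
```

```bash
python3 -m pendant '[[[0.3,0.03,-0.1],0]]'; python3 -c "
from arc import *
print(arc(.428,1.0,6));print(arc(1.0,1.57,6))"
```

```text
time_s: 3.32
ee_pos: [0.4568, -0.0291, 0.1612]
eef_rot: [-3.141, 0.0, 1.683]
force: [-24.9, -4.4, 11.1]
grip_width: 0.0116
grip_force: 20.0
[[0.88, 0.1, 1.5], [1.02, 0.12, 1.4], [1.14, 0.13, 1.3], [1.27, 0.15, 1.18], [1.37, 0.16, 1.06], [1.46, 0.17, 0.92]]
[[1.54, 0.18, 0.77], [1.61, 0.18, 0.62], [1.65, 0.19, 0.47], [1.7, 0.2, 0.31], [1.71, 0.2, 0.14], [1.72, 0.19, -0.02]]
```

```bash
python3 -m pendant '[[[0.88,0.1,1.5],0],[[1.02,0.12,1.4],0],[[1.14,0.13,1.3],0],[[1.27,0.15,1.18],0],[[1.37,0.16,1.06],0],[[1.46,0.17,0.92],0],[[0,0,0],0],[[0,0,0],0],[[0,0,0],0]]'
```

```text
time_s: 4.07
ee_pos: [0.5281, -0.0209, 0.2355]
eef_rot: [-3.141, 0.0, 1.683]
force: [-7.3, -0.2, 11.3]
grip_width: 0.0112
grip_force: 20.0
```

```bash
python3 -m pendant '[[[1.49,0.18,0.87],0],[[1.61,0.18,0.62],0],[[1.65,0.19,0.47],0],[[1.7,0.2,0.31],0],[[1.71,0.2,0.14],0],[[1.72,0.19,-0.02],0],[[0,0,0],0],[[0,0,0],0],[[0,0,0],0]]'
```

```text
time_s: 4.82
ee_pos: [0.6272, -0.0093, 0.2583]
eef_rot: [-3.142, -0.0, 1.683]
force: [0.9, 1.1, 0.4]
grip_width: 0.0109
grip_force: 20.0
```

```bash
python3 -c "
from arc import *
print(arc(1.57,1.76,3));print(arc(1.76,2.0,20))"
python3 -m pendant '[[[1.1,0.13,-0.08],0],[[1.1,0.13,-0.16],0],[[0.9,0.1,-0.19],0],[[0,0,0],0],[[0,0,0],0],[[0,0,0],0]]'
```

```text
[[1.14, 0.14, -0.11], [1.13, 0.13, -0.18], [1.12, 0.13, -0.24]]
[[0.21, 0.02, -0.06], [0.21, 0.03, -0.06], [0.21, 0.02, -0.06], [0.21, 0.02, -0.06], [0.21, 0.03, -0.07], [0.2, 0.02, -0.06], [0.21, 0.02, -0.08], [0.2, 0.03, -0.07], [0.21, 0.02, -0.07], [0.2, 0.03, -0.08], [0.2, 0.02, -0.08], [0.21, 0.02, -0.08], [0.2, 0.03, -0.09], [0.19, 0.02, -0.09], [0.2, 0.02, -0.09], [0.2, 0.02, -0.09], [0.2, 0.03, -0.09], [0.19, 0.02, -0.1], [0.19, 0.02, -0.1], [0.2, 0.02, -0.1]]
time_s: 5.32
ee_pos: [0.6577, -0.0057, 0.254]
eef_rot: [-3.141, -0.0, 1.683]
force: [1.0, -0.2, -1.2]
grip_width: 0.0118
grip_force: 20.0
```

```bash
python3 -m pendant '[[[0.2,0.02,-0.05],0],[[0.2,0.02,-0.06],0],[[0.2,0.02,-0.06],0],[[0,0,0],0],[[0,0,0],0]]'; python3 -m pendant '[[[0.2,0.02,-0.06],0],[[0.2,0.02,-0.06],0],[[0,0,0],0],[[0,0,0],0]]'
```

```text
time_s: 5.73
ee_pos: [0.6643, -0.005, 0.2523]
eef_rot: [-3.141, -0.0, 1.683]
force: [-1.0, 2.9, -2.8]
grip_width: 0.0113
grip_force: 20.0
time_s: 6.07
ee_pos: [0.6684, -0.0047, 0.2512]
eef_rot: [-3.141, -0.0, 1.683]
force: [-1.6, 4.6, -2.1]
grip_width: 0.0115
grip_force: 20.0
```

```bash
python3 -m pendant '[[[0.2,0.02,-0.06],0],[[0.2,0.02,-0.06],0],[[0,0,0],0],[[0,0,0],0]]'
```

```text
time_s: 6.4
ee_pos: [0.6724, -0.0043, 0.25]
eef_rot: [-3.142, -0.0, 1.683]
force: [-0.3, 4.7, -1.3]
grip_width: 0.0113
grip_force: 20.0
```

```bash
python3 -m pendant '[[[0.2,0.01,-0.07],0],[[0.2,0.01,-0.07],0],[[0,0,0],0],[[0,0,0],0]]'
```

```text
time_s: 6.73
ee_pos: [0.6764, -0.004, 0.2487]
eef_rot: [3.141, -0.0, 1.683]
force: [-1.0, 6.0, -1.8]
grip_width: 0.0113
grip_force: 20.0
```

```bash
python3 -m pendant '[[[0.2,0.01,-0.07],0],[[0,0,0],0],[[0,0,0],0]]'
```

```text
time_s: 6.98
ee_pos: [0.6783, -0.0038, 0.248]
eef_rot: [-3.142, -0.0, 1.683]
force: [-1.2, 6.3, -1.9]
grip_width: 0.0112
grip_force: 20.0
```

```bash
python3 -m pendant '[[[0.2,0.01,-0.07],0],[[0,0,0],0],[[0,0,0],0]]'
```

```text
time_s: 7.23
ee_pos: [0.6802, -0.0037, 0.2473]
eef_rot: [-3.141, -0.0, 1.683]
force: [-3.1, 6.7, -1.8]
grip_width: 0.0112
grip_force: 20.0
```

```bash
python3 -m pendant '[[[0.15,0.01,-0.05],0],[[0,0,0],0],[[0,0,0],0]]'
```

```text
time_s: 7.48
ee_pos: [0.6814, -0.0036, 0.2469]
eef_rot: [-3.141, -0.001, 1.683]
force: [-5.3, 6.5, -0.6]
grip_width: 0.0115
grip_force: 20.0
```

```bash
python3 -m pendant '[[[0.06,0,-0.02],0],[[0,0,0],0],[[0,0,0],0],[[0,0,0],0],[[0,0,0],0],[[0,0,0],0],[[0,0,0],0],[[0,0,0],0],[[0,0,0],0]]'
```

```text
time_s: 8.23
ee_pos: [0.6819, -0.0035, 0.2467]
eef_rot: [-3.14, -0.001, 1.683]
force: [-6.6, 5.9, -1.2]
grip_width: 0.0111
grip_force: 20.0
```

```bash
python3 -m pendant '[[[-0.1,-0.01,0.03],0],[[-0.1,-0.01,0.03],0],[[0,0,0],0],[[0,0,0],0]]'; python3 -m pendant '[[[0,0,0],0],[[0,0,0],0],[[0,0,0],0],[[0,0,0],0]]' 0.3;  python3 -m pendant '[[[0,0,0.5],0],[[0,0,1],0],[[0,0,1.5],0],[[0,0,2],0],[[0,0,1],0],[[0,0,0],0]]' 0.3
```

```text
time_s: 8.57
ee_pos: [0.6802, -0.0038, 0.2474]
eef_rot: [-3.141, -0.0, 1.683]
force: [-3.4, 6.0, -1.0]
grip_width: 0.0114
grip_force: 20.0
time_s: 8.9
ee_pos: [0.6806, -0.0045, 0.2475]
eef_rot: [3.141, 0.001, 1.682]
force: [-0.2, -0.1, -0.4]
grip_width: 0.0279
grip_force: 0.0
time_s: 9.4
ee_pos: [0.681, -0.0042, 0.3107]
eef_rot: [3.137, 0.001, 1.683]
force: [-0.1, -0.1, 0.5]
grip_width: 0.0285
grip_force: 0.0
```

```bash
python3 -m pendant '[[[-2.2,-2.56,0],-0.065],[[-2.2,-2.56,0],-0.065],[[-2.2,-2.56,0],-0.065],[[-2.2,-2.56,0],-0.065],[[-2.2,-2.56,0],-0.065],[[-2.2,-2.56,0],-0.065],[[-2.2,-2.56,-0.5],-0.065],[[-2.2,-2.56,-1],-0.065],[[-2.2,-2.56,-2],-0.065],[[-2.2,-2.56,-2],-0.065],[[-2,-2.6,-2.5],-0.065],[[0,0,-3],0],[[0,0,-2],0],[[0,0,0],0],[[0,0,0],0]]' 0.6
python3 - <<'E'
from station import ctrl
from h import *
for n in("wrist","top","scene"):
    c=ctrl.camera(n);np.savez(f"pics/{n}2.npz",**c)
    if n=="wrist":w=c
    if n=="scene":s=c
cv2.imwrite("pics/w2.png",w["color"][:,:,::-1]);cv2.imwrite("pics/s2.png",s["color"][80:380,100:400,::-1])
E
```

```text
time_s: 10.65
ee_pos: [0.4402, -0.2859, 0.1769]
eef_rot: [-3.14, -0.0, 0.968]
force: [0.1, 0.1, 0.5]
grip_width: 0.0563
grip_force: 0.0
```

View pics/w2.png

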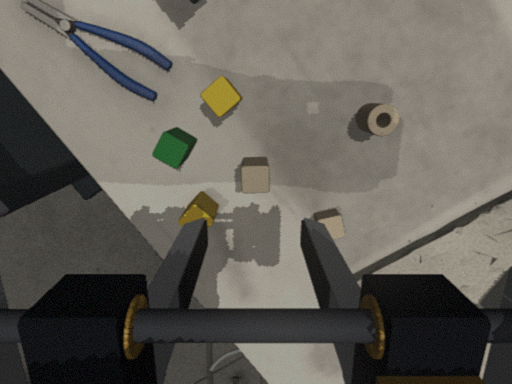

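View pics/s2.png

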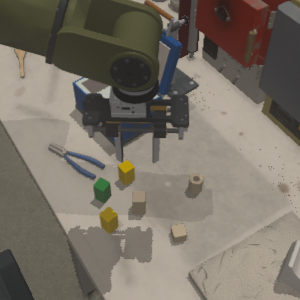

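Wrist view: the prop's top face is centred at about (256,180) and square to the image, so the yaw is right. The scene view shows the lid open against the stop.

```bash
python3 - <<'E'
from h import *
c=np.load("pics/wrist2.npz")
for u in[(256,180),(242.5,168),(269,167),(270,192),(243,193)]:print(bp(c,u,.05,1).round(4))
a=bp(c,(243,193),.05,1)-bp(c,(270,192),.05,1);print(np.arctan2(a[1],a[0]))
s=c["color"][150:200,235:280].astype(int);print(np.round(pj(c,[.4405,-.286,.05])))
E
```

```text
[ 0.4419 -0.2879  0.05  ]
[ 0.4379 -0.2705  0.05  ]
[ 0.4598 -0.2844  0.05  ]
[ 0.4464 -0.3061  0.05  ]
[ 0.4237 -0.2916  0.05  ]
2.5763719823709565
[254. 179.]
```

```bash
python3 -m pendant '[[[0.13,-0.16,-3],0.03],[[0,0,-3.5],0],[[0,0,-3.5],0],[[0,0,-3],0],[[0,0,-2],0],[[0,0,-0.7],0],[[0,0,0],0],[[0,0,0],0]]' 0.6; python3 -m pendant '[[[0,0,0],0],[[0,0,0],0],[[0,0,0],0],[[0,0,0],0],[[0,0,0],0],[[0,0,0],0]]' 0 15; python3 -m pendant '[[[0,0,0.5],0],[[0,0,2],0],[[0,0,3],0],[[0,0,3],0],[[0,0,3],0],[[0,0,3],0],[[0,0,3],0],[[0,0,0],0],[[0,0,0],0]]'
```

```text
time_s: 11.47
ee_pos: [0.4426, -0.2881, 0.0217]
eef_rot: [3.14, 0.0, 0.998]
force: [-0.7, 0.5, 0.2]
grip_width: 0.0565
grip_force: 0.0
time_s: 11.97
ee_pos: [0.4419, -0.2878, 0.0207]
eef_rot: [3.141, 0.0, 0.998]
force: [-1.0, 0.4, 5.7]
grip_width: 0.0279
grip_force: 15.0
time_s: 12.72
ee_pos: [0.442, -0.2879, 0.1965]
eef_rot: [3.139, 0.0, 0.998]
force: [-0.7, 0.1, -0.5]
grip_width: 0.028
grip_force: 15.0
```

```bash
python3 -m pendant '[[[1.16,3,0],-0.098],[[1.16,3,0],-0.098],[[1.16,3,0],-0.098],[[1.16,3,0],-0.098],[[1.16,3,0],-0.098],[[1.16,3,0],-0.098],[[1.16,3,0],-0.098],[[1.16,3,0],-0.098],[[1.16,3,0],-0.098],[[0,0,0],0],[[0,0,0],0],[[0,0,0],0]]'
python3 - <<'E'
from station import ctrl
from h import *
w=ctrl.camera("wrist");t=ctrl.camera("top");np.savez("pics/w3.npz",**w);np.savez("pics/t3.npz",**t)
cv2.imwrite("pics/c3.png",cv2.resize(np.hstack([w["color"][:,:,::-1],t["color"][60:320,110:310,::-1][:,:].repeat(1,0) if 0 else cv2.resize(t["color"][120:260,140:290,::-1],(411,384))]),None,fx=.86,fy=.86))
E
```

```text
time_s: 13.72
ee_pos: [0.5455, -0.018, 0.194]
eef_rot: [-3.141, 0.002, 0.118]
force: [0.0, -0.5, 0.1]
grip_width: 0.0279
grip_force: 15.0
```

View pics/c3.png

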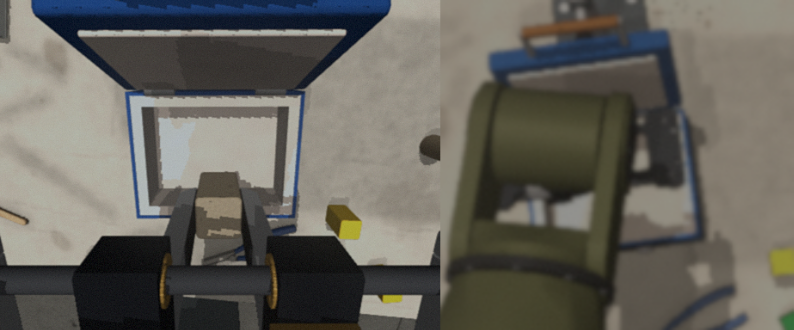

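The wrist view shows the lid open, the chamber below and the prop held over it. The kiln's outer rim corners in the scaled image are about (126,92), (306,92), (297,216), (136,218).

```bash
python3 - <<'E'
from h import *
c=np.load("pics/w3.npz")
P=np.array([bp(c,u,.09,.86) for u in[(126,92),(306,92),(297,216),(136,218)]]);print(P.round(4),P.mean(0))
E
python3 -m pendant '[[[0,0,-1],0],[[0,0,-2],0],[[0,0,-2],0],[[0,0,-2],0],[[0,0,-1],0],[[0,0,0],0]]'
```

```text
[[ 0.6047  0.0808  0.09  ]
 [ 0.6255 -0.0972  0.09  ]
 [ 0.4904 -0.1148  0.09  ]
 [ 0.4667  0.0661  0.09  ]] [ 0.54684148 -0.01631126  0.09      ]
time_s: 14.32
ee_pos: [0.5448, -0.0181, 0.1127]
eef_rot: [-3.141, 0.004, 0.115]
force: [-1.1, 0.1, 0.4]
grip_width: 0.0277
grip_force: 15.0
```

```bash
python3 -m pendant '[[[0.1,0.1,-1.3],0],[[0,0,-1.3],0],[[0,0,-1],0],[[0,0,-0.7],0],[[0,0,-0.4],0],[[0,0,-0.3],0],[[0,0,0],0],[[0,0,0],0]]';python3 -m pendant '[[[0,0,-0.2],0],[[0,0,-0.2],0],[[0,0,0],0],[[0,0,0],0]]'
```

```text
time_s: 14.98
ee_pos: [0.5474, -0.0168, 0.0657]
eef_rot: [3.141, -0.001, 0.116]
force: [-0.2, -0.2, -0.0]
grip_width: 0.0281
grip_force: 15.0
time_s: 15.32
ee_pos: [0.5471, -0.0167, 0.0612]
eef_rot: [-3.142, 0.0, 0.116]
force: [-0.3, 0.2, -1.4]
grip_width: 0.0277
grip_force: 15.0
```

```bash
python3 -m pendant '[[[0,0,-0.15],0],[[0,0,-0.15],0],[[0,0,-0.15],0],[[0,0,0],0],[[0,0,0],0]]'
```

```text
time_s: 15.73
ee_pos: [0.5471, -0.0167, 0.0566]
eef_rot: [-3.142, 0.0, 0.116]
force: [-0.0, -0.1, -0.7]
grip_width: 0.0283
grip_force: 15.0
```

```bash
python3 -m pendant '[[[0,0,-0.06],0],[[0,0,-0.06],0],[[0,0,0],0],[[0,0,0],0]]'
```

```text
time_s: 16.07
ee_pos: [0.5473, -0.0167, 0.0557]
eef_rot: [3.142, -0.0, 0.116]
force: [-0.2, 0.1, 1.9]
grip_width: 0.0281
grip_force: 15.0
```

Upward force confirms floor contact. I open the fingers, lift straight up, back away and check.

```bash
python3 -m pendant '[[[0,0,0],0],[[0,0,0],0],[[0,0,0],0],[[0,0,0],0]]' 0.5; python3 -m pendant '[[[0,0,1],0],[[0,0,2],0],[[0,0,3],0],[[0,0,3],0],[[0,0,3],0],[[0,0,3],0],[[-3,-1,1],0],[[-3,-1,0],0],[[-3,-1,0],0],[[-3,-1,0],0],[[0,0,0],0]]' 0.5
python3 - <<'E'
from station import ctrl
from h import *
w=ctrl.camera("wrist");s=ctrl.camera("scene");np.savez("pics/w4.npz",**w)
cv2.imwrite("pics/c4.png",np.hstack([cv2.resize(w["color"],(400,300)),cv2.resize(s["color"][90:270,130:370],(400,300))])[:,:,::-1])
E
```

```text
time_s: 16.4
ee_pos: [0.5471, -0.0167, 0.0555]
eef_rot: [-3.142, 0.0, 0.116]
force: [-0.2, -0.2, -0.9]
grip_width: 0.0468
grip_force: 0.0
time_s: 17.32
ee_pos: [0.4237, -0.0575, 0.2165]
eef_rot: [3.141, -0.0, 0.115]
force: [0.6, 0.6, 0.4]
grip_width: 0.0468
grip_force: 0.0
```

View pics/c4.png

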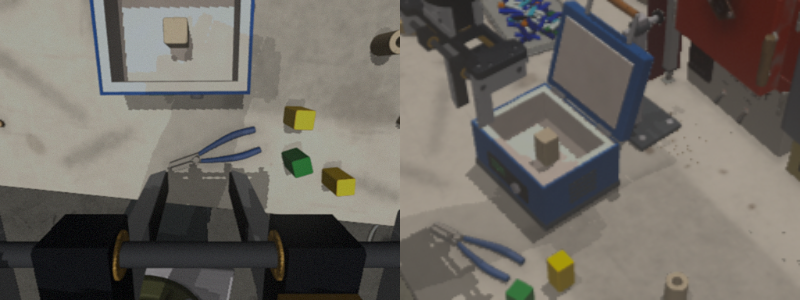

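The prop stands upright in the middle of the chamber (wrist view ~(176,32)), the lid rests open on its stop, and the gripper is clear.

```bash
python3 -c "
from station import ctrl
print(ctrl.hand_in())"
```

```text
the job is handed in; nothing more can be done
None
```

The job is handed in at about 17 s of the 72 s: I pressed the lid against its stop at roughly 9 N (estimated from the wrist force) for about 0.7 s, left it resting open, and set the tall prop upright mid-chamber; the judge's verdict was not shown.

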